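# Free the stuck ink jar cap and clip up the spreaders

### The job

Get the inking corner ready: the blue ink jar's cap has dried on, so break it loose with a short hard anticlockwise twist, spin it on round until its white dot stands at the jar's white dot, lift it off and lay it flat, top up, in the blue cap dish. Push every ink spreader on the bench, blade up, down into the holder of its own colour until it snaps fully home. Leave everything else where it stands.

Things in the scene. Friction and masses are not known exactly. Their poses are not given: they have to be found in the camera images.
- jar: Blue-labelled ink jar, 84 mm wide, shoulder 68 mm high, clamped in a fixed 110 mm square steel holder, any yaw. Origin on the bench under its axis. On the shoulder, 35 mm from the axis: a red dot along the jar's +x (cap's dot here = shut) and a white dot 132 deg anticlockwise from it seen from above (cap comes off). Neck 32 mm wide, top at 90 mm, with bayonet lips.
- cap: Blue ribbed bayonet cap on the jar, 56 mm wide, 36 mm tall, 60 g; origin at the centre of its underside. Upper 20 mm solid: grip there, any yaw. Shut: underside 74 mm above the bench, cap x along jar x. It is held down until turned anticlockwise (from above) by 115 to 143 deg, best 132, firm stop at 143; then it lifts straight off, clear of the neck 20 mm up. It does not rise while turning.
- cap_dot (a point): White dot on the cap's top, 21 mm from its axis along cap +x, 36 mm above the underside; over the jar's red dot when shut. The cap is stuck: the first 15 deg of the anticlockwise turn need about 0.7 N m (grip 30 N or more), the drag is gone by 50 deg, then it turns freely. From shut it cannot turn clockwise. Turn it in two or more grasps.
- dish_blue: Blue shallow square cap dish fixed to the bench, 82 mm outside, 72 mm inside, floor 3 mm and rim 8 mm above the bench; origin on the bench under its centre. It is the blue cap's own place.
- dish_white: The same dish in white, taken by the white cap. Not to be used.
- dish_green: The same dish in green, empty. Not to be used.
- spreader_red: Ink spreader with red handle, standing blade up on the bench; may be absent. Handle 90 (x) x 30 (y) x 22 (z) mm; centred on it a green rubber blade 78 (x) x 8 (y) x 46 (z) mm, top 68 mm above the underside. Origin at the centre of the underside, x lengthwise. 140 g. Grip the blade across its 8 mm at mid-length. Either way round is the same.
- holder_red: Red snap holder, fixed, 132 (x) x 46 (y) mm, origin on the bench under its centre, x lengthwise. Floor 8 mm up, side walls 36 mm apart, 16 mm high; a flared sprung steel jaw at each end, to 55 mm high. Spreader goes in from above: jaws touch it with its underside 42 mm up, then push 10 N, later 5 N, until they snap over its ends 3 mm above the floor. Home: underside 8 mm up.
- spreader_yellow: Ink spreader with yellow handle, standing blade up on the bench; may be absent. Handle 90 (x) x 30 (y) x 22 (z) mm; centred on it a green rubber blade 78 (x) x 8 (y) x 46 (z) mm, top 68 mm above the underside. Origin at the centre of the underside, x lengthwise. 140 g. Grip the blade across its 8 mm at mid-length. Either way round is the same.
- holder_yellow: Yellow snap holder, fixed, 132 (x) x 46 (y) mm, origin on the bench under its centre, x lengthwise. Floor 8 mm up, side walls 36 mm apart, 16 mm high; a flared sprung steel jaw at each end, to 55 mm high. Spreader goes in from above: jaws touch it with its underside 42 mm up, then push 10 N, later 5 N, until they snap over its ends 3 mm above the floor. Home: underside 8 mm up.
- spreader_black: Ink spreader with black handle, standing blade up on the bench; may be absent. Handle 90 (x) x 30 (y) x 22 (z) mm; centred on it a green rubber blade 78 (x) x 8 (y) x 46 (z) mm, top 68 mm above the underside. Origin at the centre of the underside, x lengthwise. 140 g. Grip the blade across its 8 mm at mid-length. Either way round is the same.
- holder_black: Black snap holder, fixed, 132 (x) x 46 (y) mm, origin on the bench under its centre, x lengthwise. Floor 8 mm up, side walls 36 mm apart, 16 mm high; a flared sprung steel jaw at each end, to 55 mm high. Spreader goes in from above: jaws touch it with its underside 42 mm up, then push 10 N, later 5 N, until they snap over its ends 3 mm above the floor. Home: underside 8 mm up.
- loupe: Bystander, not to be disturbed: aluminium loupe, a cylinder 28 mm across and 34 mm tall. Origin at the centre of its underside.
- tape: Bystander, not to be disturbed: paper tape roll, a ring 90 mm across and 25 mm tall. Origin at the centre of its underside.
- tub: Bystander, not to be disturbed: open black ink tub, 100 x 80 x 55 mm. Origin at the centre of its underside.
- knife: Bystander, not to be disturbed: ink knife (spatula) lying on the bench. Origin at the tool's middle, near its underside.
- bottle_grey: Bystander, not to be disturbed: clear bottle with a grey cap, 66 mm across, 155 mm tall. Origin at the centre of its underside.
- bottle_white: Bystander, not to be disturbed: clear bottle with a white cap, 66 mm across, 155 mm tall. Origin at the centre of its underside.
- tin: Bystander, not to be disturbed: small closed tin, 64 mm across, 60 mm tall. Origin at the centre of its underside.
- cap_white: Bystander, not to be disturbed: another jar's white cap, 56 mm across and 36 mm tall, lying in the white dish. Origin at the centre of its underside.
There are look-alikes about, which are no part of the job. Of the things like the cap, leave any that is turquoise; of the rest the larger one is meant. Leave any orange look-alike of the holder_red alone.

How it is judged:
On the way, in this order (a step that is already met when the one before it is completed fails the run):
1. the cap, still on the jar, has been broken loose and turned on at least 80 degrees (x of cap_dot in the frame of jar below 0.0036 m and y of cap_dot in the frame of jar above 0 m and z of cap in the frame of jar below 0.08 m and horizontal distance between cap and jar below 0.006 m), for 0.1 s.
2. the cap lies flat in the blue dish (horizontal distance between cap and dish_blue below 0.015 m and z of cap in the frame of dish_blue below 0.007 m and angle between cap's own z axis and vertical below 0.1 rad and linear speed of cap below 0.02 m/s), for 0.2 s.
At the end, for the whole second after the job is handed in: Blue cap flat, top up in the blue dish (centre within 15 mm, tilt < 0.1 rad, underside within 4 mm of its floor); every spreader present home in its own colour's holder: underside within 2.5 mm of the floor, centred within 6 mm, upright within 0.1 rad, lengthwise within 0.12 rad; all at rest (all of step 2 and horizontal distance between spreader_red and holder_red below 0.006 m and z of spreader_red in the frame of holder_red below 0.0105 m and angle between each of spreader_red, spreader_yellow, spreader_black's own z axis and vertical below 0.1 rad and angle between the x axis of spreader_red and the x axis of holder_red, either way round below 0.12 rad and linear speed of each of spreader_red, spreader_yellow, spreader_black below 0.02 m/s and horizontal distance between spreader_yellow and holder_yellow below 0.006 m and z of spreader_yellow in the frame of holder_yellow below 0.0105 m and angle between the x axis of spreader_yellow and the x axis of holder_yellow, either way round below 0.12 rad and horizontal distance between spreader_black and holder_black below 0.006 m and z of spreader_black in the frame of holder_black below 0.0105 m and angle between the x axis of spreader_black and the x axis of holder_black, either way round below 0.12 rad); the robot touches nothing.
It fails at once if a bystander is moved more than 50 mm or tipped over (distance of any of loupe, tape, tub, knife, bottle_grey, bottle_white, tin, cap_white from where it was at the start of the episode above 0.05 m or angle between any of loupe, tape, tub, bottle_grey, bottle_white, tin, cap_white's own z axis and vertical above 0.6 rad).
Of spreader_red, spreader_yellow, spreader_black only 2 to 3 are there at a start; the rules pass over those that are not, and their reading is None.
At some moment in a run one of spreader_red, spreader_yellow, spreader_black may be knocked a few centimetres aside while the robot is not near it.
It also fails if it takes over 210 s, if anything falls off the work surface, if the arm or the gripper's body presses on something with over 40 N, if the wrist force passes 120 N, or if a joint passes its speed limit or range.

### The arm

A 6-joint arm with a two-finger parallel gripper is mounted at the origin on the work surface. World frame = base frame: x ahead of the robot, y to its left, z up, the work surface at z = 0. Lengths are in m, angles in rad, forces in N, time in s.
With the tool pointing down it reaches from about 0.25 to 0.85 m from the base axis. Payload 12.5 kg.
Tool frame: the origin (TCP) lies at the very end of the fingers, on their centre line; the grasp point (between the pads) lies 19 mm behind it; z points along the fingers, y is the line along which they close (so a half turn about z gives the same grasp; the last joint's range is limited). The gripper opens to 93 mm and grips with 3 to 60 N. Pads are 15 mm wide; open, the fingers measure 128 mm over their backs; the gripper's body (75 mm by 188 mm) begins 65 mm behind the grasp point.
Start: joints at [1.017, 0.351, 1.652, -0, 1.139, -0.085], TCP at [0.248, 0.491, 0.219] pointing down, gripper open.
Joint ranges: [-2.75, 2.75], [-0.79, 2.1], [0.01, 2.65], [-1.57, 4.71], [0.07, 3.14], [-2.87, 2.87]. Speed limits (rad/s): [2.22, 2.22, 2.79, 3.14, 3.14, 3.14].

### API

Orientations are given as a unit quaternion [x, y, z, w].
In Python, from plant import telemetry, vision, arm gives the robot as it stands. The module is installed in compiled form; this text tells all that it offers.
- The arm moves only by the tool step_arm, never from a script. Its argument "moves" is a list that holds one entry, the list of rows, each a list of 5 numbers: the shift along the tool's x, y, z in mm, then the turn about the tool's z in degrees, then the opening, from -1 (shut) to 1 (fully open). In form: [[[dx, dy, dz, spin, grip], ...]]. A call has 1 to 10 rows; each row shifts and turns the commanded pose from where the row before left it, along the tool's axes as they then stand; what a row does not reach is not made up. A row lasts 1/10 s, in which the tool goes at most 50 mm and 8.59 degrees, less where a joint would pass 70% of its speed; a pose out of reach is approached as far as the arm can. A call is refused whole if a number of a shift passes 50 or a number of a turn 8.59, either way. A call with a gripper value outside its range is refused whole. The fingers move at their own pace and stop on an object; "force" is the grip in N (left out, the last holds). Time passes only in rows, so rows that do not move let the fingers close. It gives the time, the measured TCP pose, the force, the opening and the grip force at its end, in the units of the state.
- telemetry.sense(): the state, without advancing time (a new reading comes with each control period).
- vision.grab_frame(name): name is "side" or "top"; returns a dict with "frame" (400x640x3 uint8, red, green, blue), "range_z" (400x640 float32, m along the optical axis (not along the pixel's ray), 0 where there is no reading), "camera_matrix" (3x3 intrinsics, pixels), "T" (4x4, takes a point from camera to world coordinates). Camera axes: x right, y down, z forward; pixel columns grow to the right and rows downward; lengths in m; the calibration is good to about 2 mm. A picture is of the moment at which its call begins.
- arm.job_done(): hands the job in; it is judged then, once.
The state is a dict: "time_s": time; "joint_pos": joint angles; "qvel": joint speeds; "joint_torque": joint torques, N m; "tcp_pos": TCP position; "tcp_rot": TCP orientation; "ft_force": force on the tool from outside, world axes, zero at the start; "ft_torque": the same for the moment, N m; "opening": finger opening in m; "grip_force": force on a finger pad.
Only numpy, scipy, OpenCV 4.12 (cv2) and the standard library are available. Lean on these libraries where they do the work, as an engineer would, in place of code of your own. Each camera call takes 0.05 s, during which the arm holds its last target. There are 200 camera calls.

## Working session

There is one attempt and no reset: what is moved stays moved. The work goes in short steps, Python scripts to look and compute and a tool call to move; the robot and the scene stay as the last step left them, time stands still between calls to the robot, and variables do not carry over. Pictures are saved under pics/ and viewed, at most 14 in all, crops included, and the job is handed in when it is done.

Besides the shell and the picture viewer there is one more tool, called as name(argument=value, ...) on one line, values as JSON. step_arm: Moves the arm, as the interface text tells. Its arguments: {"type":"object","properties":{"moves":{"type":"array"},"force":{"type":"number"}},"required":["moves"]}

```bash
mkdir -p pics; cat > h.py <<'E'
import numpy as np, cv2
from plant import telemetry, vision, arm
def grab(n):
    d=vision.grab_frame(n); np.savez(f'{n}.npz',**d); return d
def load(n): return dict(np.load(f'{n}.npz'))
def world(d):
    K=d['camera_matrix'];z=d['range_z'];v,u=np.mgrid[:z.shape[0],:z.shape[1]]
    P=np.stack([(u-K[0,2])/K[0,0]*z,(v-K[1,2])/K[1,1]*z,z],-1)
    W=P@d['T'][:3,:3].T+d['T'][:3,3]; W[z==0]=np.nan; return W
def save(im,name,s=1):
    cv2.imwrite(f'pics/{name}.png',cv2.resize(im[...,::-1],None,fx=s,fy=s,interpolation=cv2.INTER_CUBIC))
def project(d,p):
    T=np.linalg.inv(d['T']);q=T[:3,:3]@np.array(p)+T[:3,3];u=d['camera_matrix']@(q/q[2]);return u[:2]
E
python3 - <<'E'
from h import *
for n in('top','side'):
    d=grab(n);save(d['frame'],n+'0',1.25);print(n,d['T'].round(3).tolist(),d['camera_matrix'].tolist())
print(telemetry.sense())
E
```

```text
top [[0.005, -0.994, 0.113, 0.393], [-1.0, -0.004, 0.002, 0.019], [-0.001, -0.113, -0.994, 1.462], [0.0, 0.0, 0.0, 1.0]] [[435.020130713058, 0.0, 318.02677356239275], [0.0, 435.020130713058, 207.9528346073009], [0.0, 0.0, 1.0]]
side [[0.927, 0.239, -0.289, 0.884], [0.374, -0.544, 0.751, -0.806], [0.023, -0.804, -0.594, 0.742], [0.0, 0.0, 0.0, 1.0]] [[379.81873768994024, 0.0, 319.75393177906614], [0.0, 379.81873768994024, 204.1555518983645], [0.0, 0.0, 1.0]]
{'time_s': 0.1, 'joint_pos': array([ 1.01736265e+00,  3.51169569e-01,  1.65237437e+00, -7.23920210e-06,
        1.13909105e+00, -8.46083559e-02]), 'qvel': array([ 3.90346715e-05, -1.53891075e-03, -2.37337246e-03,  5.42118918e-04,
       -1.13186442e-03, -4.12793130e-04]), 'joint_torque': array([ 1.35774728e-03, -4.98032570e+01, -2.85705543e+01,  7.00901449e-02,
        2.38981191e-02, -6.13252246e-05]), 'tcp_pos': array([0.24832764, 0.4903939 , 0.21815684]), 'tcp_rot': array([ 2.32270244e-01,  9.72651151e-01, -4.95902613e-04, -1.60336875e-04]), 'ft_force': array([-0.3804769 ,  0.33130702, -0.09815446]), 'ft_torque': array([ 0.03024942, -0.01134677, -0.02187797]), 'grip_force': 0.0, 'opening': 0.09313321791701086}
```

View pics/top0.png

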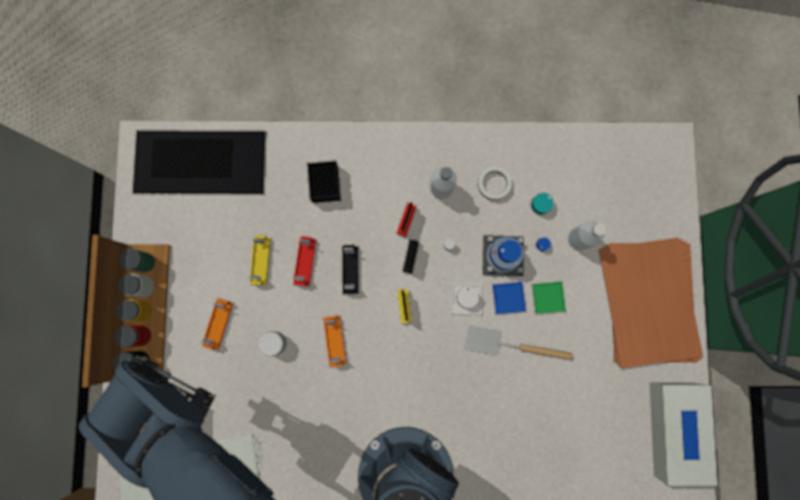

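View pics/side0.png

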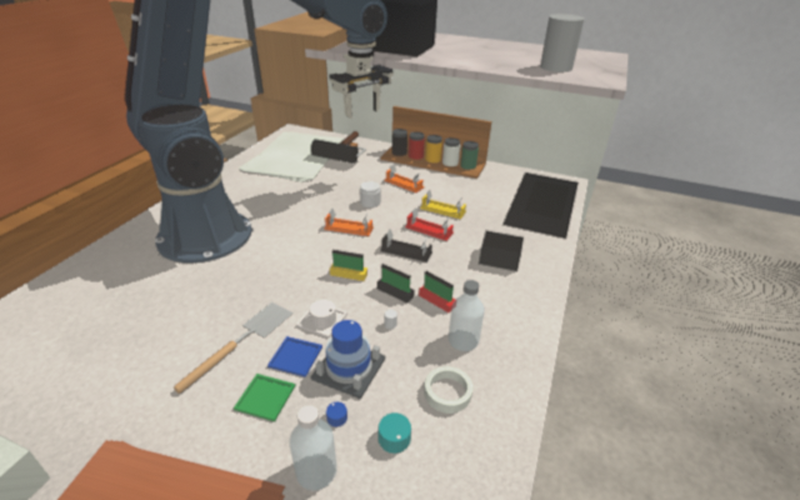

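Both views: all three spreaders stand near top-view (native px) red (325,176), black (329,205), yellow (324,245). The holders are yellow (209,209), red (244,209) and black (280,216); two orange ones are decoys. The jar is at (404,203) and the blue dish at (407,238).

```bash
cat >> h.py <<'E'
def mask(d,name):
    h=cv2.cvtColor(d['frame'],cv2.COLOR_RGB2HSV).astype(int);H,S,V=h[...,0],h[...,1],h[...,2]
    return {'red':((H<5)|(H>174))&(S>150)&(V>60),'yellow':(H>23)&(H<33)&(S>130)&(V>80),'black':(V<50),
     'blue':(H>105)&(H<125)&(S>150),'green':(H>55)&(H<95)&(S>60)}[name]
def near(d,W,m,c,r,zlo,zhi):
    k=m&(np.hypot(W[...,0]-c[0],W[...,1]-c[1])<r)&(W[...,2]>zlo)&(W[...,2]<zhi);return W[k]
def rect(P):
    (cx,cy),(w,h),a=cv2.minAreaRect(P[:,:2].astype(np.float32)*1000)
    if w<h: w,h,a=h,w,a+90
    return f'c=({cx:.1f},{cy:.1f}) size={w:.0f}x{h:.0f} yaw={(a+90)%180-90:.1f} n={len(P)} z={np.percentile(P[:,2],[5,50,95]).round(4)}'
E
python3 - <<'E'
from h import *
t=load('top');s=load('side');Wt=world(t);Ws=world(s)
px={'hold_yellow':(209,209),'hold_red':(244,209),'hold_black':(280,216),'sp_red':(325,176),'sp_black':(329,205),'sp_yellow':(324,245),'dish_blue':(407,238),'jar_blue':(407,201),'small_blue':(435,195)}
for n,(u,v) in px.items():
    c=Wt[v,u];col=n.split('_')[1];print(n,c.round(3))
    for k,d,W in(('top',t,Wt),('side',s,Ws)):
        r=.08 if n[0]=='h' else .055
        zl,zh=(0.003,.08) if n[0] in 'hs' else (0.002,.02) if n[0]=='d' else (.1,.13)
        if n[:2]=='sm': zl,zh,r=.003,.08,.03
        P=near(d,W,mask(d,col),c,r,zl,zh)
        if len(P)>5: print('   ',k,rect(P),'med',np.median(P,0).round(4)[:2])
    if n[:2]=='sp':
        P=near(s,Ws,mask(s,'green'),c,.06,.02,.09)
        if len(P)>5: print('   blade',rect(P))
E
```

```text
hold_yellow [0.554 0.389 0.003]
    top c=(555.3,389.7) size=126x44 yaw=-3.7 n=426 z=[0.0053 0.0107 0.0336] med [0.5567 0.3877]
    side c=(559.1,390.4) size=130x51 yaw=-4.5 n=251 z=[0.0061 0.01   0.0297] med [0.5558 0.3875]
hold_red [0.555 0.271 0.002]
    top c=(553.1,270.5) size=125x42 yaw=-6.5 n=366 z=[0.0049 0.0109 0.0344] med [0.5542 0.2696]
    side c=(557.0,270.5) size=128x49 yaw=-7.5 n=245 z=[0.0064 0.0097 0.028 ] med [0.556  0.2687]
hold_black [0.531 0.148 0.013]
    top c=(531.3,148.3) size=124x34 yaw=0.9 n=316 z=[0.0049 0.0099 0.0337] med [0.5316 0.1454]
sp_red [ 0.657 -0.001  0.069]
    top c=(667.9,-2.1) size=86x23 yaw=-19.4 n=141 z=[0.018  0.0241 0.0706] med [ 0.6647 -0.0019]
    side c=(669.5,-7.5) size=81x26 yaw=-13.8 n=114 z=[0.0117 0.0207 0.0237] med [ 0.667  -0.0142]
   blade c=(652.1,-7.1) size=104x34 yaw=4.7 n=231 z=[0.0305 0.0466 0.0622]
sp_black [ 0.561 -0.014  0.078]
    top c=(568.1,-13.8) size=84x21 yaw=-12.4 n=158 z=[0.0197 0.0256 0.0729] med [ 0.566  -0.0124]
   blade c=(570.0,-16.9) size=75x10 yaw=-9.9 n=227 z=[0.0259 0.0443 0.0624]
sp_yellow [0.433 0.00
[... 261 characters left out ...]
 0.0629]
dish_blue [ 0.46  -0.277  0.004]
    top c=(459.7,-276.2) size=76x74 yaw=-83.9 n=373 z=[0.0023 0.0056 0.011 ] med [ 0.4596 -0.2777]
    side c=(462.3,-277.1) size=79x76 yaw=-85.3 n=489 z=[0.0022 0.0036 0.0087] med [ 0.463  -0.2787]
jar_blue [ 0.57  -0.257  0.116]
    top c=(572.0,-261.1) size=50x48 yaw=-89.6 n=205 z=[0.1063 0.1115 0.1159] med [ 0.5727 -0.2615]
    side c=(575.4,-263.4) size=48x46 yaw=6.5 n=246 z=[0.1086 0.1103 0.1121] med [ 0.5749 -0.2651]
small_blue [ 0.602 -0.368  0.027]
    top c=(602.5,-367.6) size=29x28 yaw=-73.1 n=66 z=[0.0188 0.0249 0.0313] med [ 0.6024 -0.3672]
    side c=(605.4,-370.3) size=30x29 yaw=53.8 n=128 z=[0.022  0.0241 0.0263] med [ 0.6054 -0.371 ]
```

```bash
python3 - <<'E'
from h import *
t=load('top');s=load('side')
u,v=project(s,[.574,-.262,.09]).astype(int);a=s['frame'][v-40:v+40,u-45:u+45]
u,v=project(t,[.574,-.262,.09]).astype(int);print(u,v);b=t['frame'][v-24:v+24,u-24:u+24]
A=cv2.resize(a,(450,400),interpolation=cv2.INTER_CUBIC);B=cv2.resize(b,(350,350),interpolation=cv2.INTER_CUBIC)
c=np.zeros((400,800,3),np.uint8);c[:,:450]=A;c[:350,450:]=B;save(c,'jar')
E
```

```text
406 200
```

View pics/jar.png

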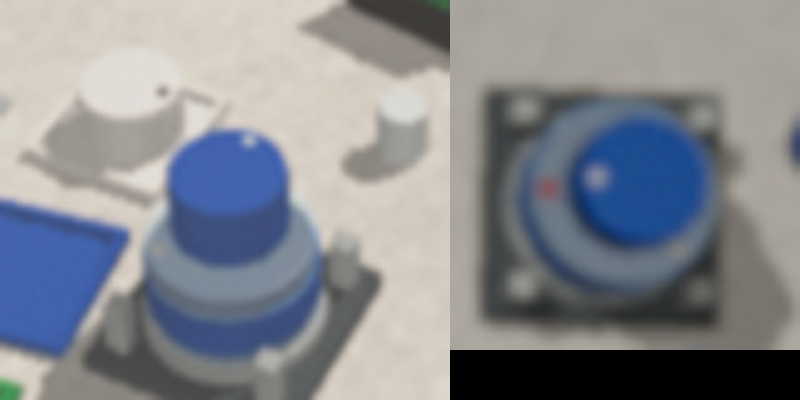

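The jar crop shows the cap dot at crop (597,178) and the jar's red dot at (548,187), both towards world +y. The jar's white dot at (677,247) is 132° further anticlockwise, so the cap is shut.

```bash
cat >> h.py <<'E'
def ray(d,uv,z):
    K=d['camera_matrix'];r=d['T'][:3,:3]@np.array([(uv[0]-K[0,2])/K[0,0],(uv[1]-K[1,2])/K[1,1],1]);o=d['T'][:3,3]
    return o+r*(z-o[2])/r[2]
from scipy.spatial.transform import Rotation as R
def rel(x,y,z,yaw):
    "mm,deg target (tool-y yaw): spin needed, then shift in the spun frame"
    s=telemetry.sense();M=R.from_quat(s['tcp_rot']).as_matrix()
    cur=np.degrees(np.arctan2(M[1,1],M[0,1]));sp=-((yaw-cur+90)%180-90)
    M2=M@R.from_euler('z',sp,degrees=True).as_matrix()
    d=M2.T@(np.array([x,y,z])-s['tcp_pos']*1000)
    print('now',(s['tcp_pos']*1000).round(1),'yaw',round(cur,1),'q6',np.degrees(s['joint_pos'][5]).round(1),'| spin',round(sp,2),'shift',d.round(1),'op',s['opening'].round(4),'t',s['time_s'],'tilt',np.degrees(np.arccos(-M[2,2])).round(2))
E
python3 - <<'E'
from h import *
t=load('top');s=load('side')
f=350/48
q=lambda x,y:(382+(x-450+.5)/f-.5,176+(y+.5)/f-.5)
c=ray(t,q(597,178),.11);r=ray(t,q(548,187),.068);w=ray(t,q(677,247),.068);print(c,r,w)
for j in ([.5737,-.2623],[.572,-.2611],[.5754,-.2634]):
  for p in(c,r,w): e=p[:2]-j;print(j,np.hypot(*e).round(4),np.degrees(np.arctan2(e[1],e[0])).round(1))
W=world(t);k=(np.hypot(W[...,0]-.574,W[...,1]+.262)<.085)&(np.hypot(W[...,0]-.574,W[...,1]+.262)>.048)&(W[...,2]>.02)&(W[...,2]<.12)
print('posts',np.nanmax(W[k][:,2]) if k.any() else None)
rel(574,-262,200,0)
E
```

```text
[ 0.5737263  -0.24145221  0.11      ] [ 0.57522002 -0.22775841  0.068     ] [ 0.54873244 -0.28435138  0.068     ]
[0.5737, -0.2623] 0.0208 89.9
[0.5737, -0.2623] 0.0346 87.5
[0.5737, -0.2623] 0.0333 -138.5
[0.572, -0.2611] 0.0197 85.0
[0.572, -0.2611] 0.0335 84.5
[0.572, -0.2611] 0.0329 -135.0
[0.5754, -0.2634] 0.022 94.4
[0.5754, -0.2634] 0.0356 90.3
[0.5754, -0.2634] 0.0339 -141.8
posts 0.05353825241735666Traceback (most recent call last):
  File "<stdin>", line 10, in <module>
  File "h.py", line 34, in rel
    print('now',(s['tcp_pos']*1000).round(1),'yaw',round(cur,1),'q6',np.degrees(s['joint_pos'][5]).round(1),'| spin',round(sp,2),'shift',d.round(1),'op',s['opening'].round(4),'t',s['time_s'],'tilt',np.degrees(np.arccos(-M[2,2])).round(2))
                                                                                                                                                         ^^^^^^^^^^^^^^^^^^
AttributeError: 'float' object has no attribute 'round'
```

```bash
sed -i "s/s\['opening'\].round(4)/round(float(s['opening']),4)/" h.py; python3 -c "
from h import *
rel(574,-262,200,0)"
```

```text
now [248.3 490.4 218.2] yaw 63.1 q6 -4.8 | spin 63.14 shift [-752.4  325.7   18.7] op 0.0931 t 0.1 tilt 0.06
```

step_arm(moves=[[[0,0,0,7.9,1],[0,0,0,7.9,1],[0,0,0,7.9,1],[0,0,0,7.9,1],[0,0,0,7.9,1],[0,0,0,7.9,1],[0,0,0,7.9,1],[0,0,0,7.84,1]]], force=50)

```text
time_s: 0.9
tcp_pos: [0.2484, 0.4905, 0.2183]
tcp_rot: [0.709, 0.705, -0.0, 0.0]
ft_force: [0.4, -0.5, 0.2]
opening: 0.0929
grip_force: 0.0
```

step_arm(moves=[[[-44.2,19.2,1,0,1],[-44.2,19.2,1,0,1],[-44.2,19.2,1,0,1],[-44.2,19.2,1,0,1],[-44.2,19.2,1,0,1],[-44.2,19.2,1,0,1],[-44.2,19.2,1,0,1],[-44.2,19.2,1,0,1],[-44.2,19.2,1,0,1],[-44.2,19.2,1,0,1]]])

```text
time_s: 1.9
tcp_pos: [0.4408, 0.0466, 0.2086]
tcp_rot: [0.707, 0.707, 0.0, -0.0]
ft_force: [1.4, 0.1, 0.6]
opening: 0.093
grip_force: 0.0
```

step_arm(moves=[[[-44.2,19.2,1,0,1],[-44.2,19.2,1,0,1],[-44.2,19.2,1,0,1],[-44.2,19.2,1,0,1],[-44.2,19.2,1,0,1],[-44.2,19.2,1,0,1],[-44.2,19.2,1,0,1],[0,0,0,0,1],[0,0,0,0,1]]])

```text
time_s: 2.8
tcp_pos: [0.5745, -0.2611, 0.2006]
tcp_rot: [0.708, 0.707, -0.0, -0.001]
ft_force: [0.3, 0.5, 0.4]
opening: 0.0933
grip_force: 0.0
```

```bash
python3 -c "
from h import *
rel(574,-262.3,82,0)"
```

```text
now [ 574.5 -261.1  200.6] yaw -0.1 q6 -28.6 | spin -0.07 shift [ -1.3  -0.3 118.6] op 0.0933 t 2.8 tilt 0.1
```

step_arm(moves=[[[-1.3,-0.3,30,0,1],[0,0,30,0,1],[0,0,30,0,1],[0,0,20,0,1],[0,0,8.6,0,1],[0,0,0,0,1],[0,0,0,0,1]]])

```text
time_s: 3.5
tcp_pos: [0.575, -0.2618, 0.0842]
tcp_rot: [0.707, 0.707, 0.0, 0.001]
ft_force: [0.1, 0.5, 1.4]
opening: 0.0932
grip_force: 0.0
```

step_arm(moves=[[[0,0,0,0,0],[0,0,0,0,-0.3],[0,0,0,0,-1],[0,0,0,0,-1],[0,0,0,0,-1],[0,0,0,0,-1],[0,0,0,0,-1],[0,0,0,0,-1]]], force=55)

```text
time_s: 4.3
tcp_pos: [0.5742, -0.2621, 0.0831]
tcp_rot: [0.707, 0.707, -0.0, -0.0]
ft_force: [-4.6, 0.4, 4.4]
opening: 0.0551
grip_force: 55.0
```

step_arm(moves=[[[0,0,0,-8.25,-1],[0,0,0,-8.25,-1],[0,0,0,-8.25,-1],[0,0,0,-8.25,-1],[0,0,0,-8.25,-1],[0,0,0,-8.25,-1],[0,0,0,-8.25,-1],[0,0,0,-8.25,-1],[0,0,0,0,-1],[0,0,0,0,-1]]])

```text
time_s: 5.3
tcp_pos: [0.5748, -0.2621, 0.0831]
tcp_rot: [0.21, 0.978, -0.0, 0.0]
ft_force: [-0.1, 0.5, 2.9]
opening: 0.0549
grip_force: 55.0
```

step_arm(moves=[[[0,0,0,0,1],[0,0,0,0,1],[0,0,0,0,1],[0,0,0,0,1],[0,0,0,0,1],[0,0,-50,0,1],[0,0,-50,0,1],[0,0,-50,0,1],[0,0,0,0,1]]])

```text
time_s: 6.2
tcp_pos: [0.5769, -0.2633, 0.2405]
tcp_rot: [0.208, 0.978, -0.002, 0.005]
ft_force: [-0.4, 0.5, -1.1]
opening: 0.093
grip_force: 0.0
```

```bash
python3 - <<'E'
from h import *
rel(574,-262.3,82,0)
s=grab('side')
u,v=project(s,[.574,-.262,.1]).astype(int);a=s['frame'][v-40:v+40,u-40:u+40];save(a,'jar2',6);print(u,v)
E
```

```text
now [ 576.9 -263.3  240.5] yaw 66.0 q6 -94.7 | spin 65.99 shift [  1.9  -4.5 158.4] op 0.093 t 6.2 tilt 0.66
277 267
```

View pics/jar2.png

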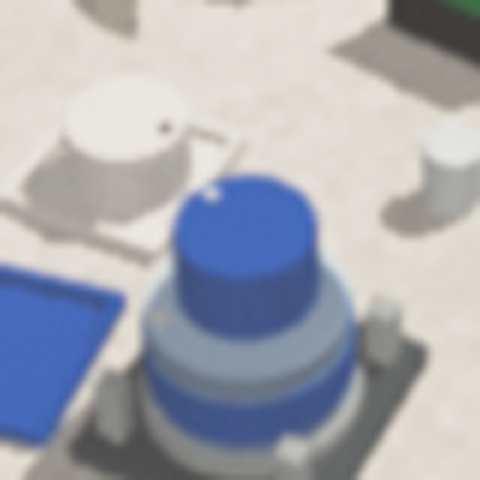

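The cap dot has moved to crop (213,193), so the cap turned. I'll compute its angle and return for the second grasp.

```bash
python3 - <<'E'
from h import *
s=load('side')
p=ray(s,(277-40+213.5/6-.5,267-40+193.5/6-.5),.11)
for j in([.5754,-.2634],[.5737,-.2623]):
    e=p[:2]-j;print(np.hypot(*e),np.degrees(np.arctan2(e[1],e[0])))
E
```

```text
0.023383552663694285 148.87117243875213
0.02135977234869085 149.03954482728602
```

step_arm(moves=[[[0,0,0,8.25,1],[0,0,0,8.25,1],[0,0,0,8.25,1],[0,0,0,8.25,1],[0,0,0,8.25,1],[0,0,0,8.25,1],[0,0,0,8.25,1],[0,0,0,8.25,1],[0,0,0,0,1]]])

```text
time_s: 7.15
tcp_pos: [0.5741, -0.2618, 0.2315]
tcp_rot: [0.708, 0.706, -0.0, -0.001]
ft_force: [0.5, -0.3, 0.8]
opening: 0.0933
grip_force: 0.0
```

```bash
python3 - <<'E'
from h import *
rel(574.5,-262.3,82,0)
E
```

```text
now [ 574.1 -261.8  231.5] yaw -0.1 q6 -28.6 | spin -0.13 shift [ -0.6   0.6 149.5] op 0.0933 t 7.15 tilt 0.12
```

step_arm(moves=[[[-0.6,0.6,40,0,1],[0,0,40,0,1],[0,0,35,0,1],[0,0,20,0,1],[0,0,10.5,0,1],[0,0,0,0,1],[0,0,0,0,0],[0,0,0,0,-0.3]]])

```text
time_s: 7.95
tcp_pos: [0.5758, -0.263, 0.0888]
tcp_rot: [0.707, 0.707, 0.0, 0.001]
ft_force: [0.9, -0.5, 0.0]
opening: 0.0811
grip_force: 0.0
```

step_arm(moves=[[[0,0,0,0,-1],[0,0,0,0,-1],[0,0,0,0,-1],[0,0,0,0,-1],[0,0,0,0,-1],[0,0,0,0,-1]]], force=45)

```text
time_s: 8.55
tcp_pos: [0.5746, -0.2628, 0.0878]
tcp_rot: [0.707, 0.707, -0.0, -0.0]
ft_force: [-6.6, -0.3, 5.4]
opening: 0.0552
grip_force: 45.0
```

step_arm(moves=[[[0,0,0,-7.8,-1],[0,0,0,-7.8,-1],[0,0,0,-7.8,-1],[0,0,0,-7.8,-1],[0,0,0,-7.8,-1],[0,0,0,-7.8,-1],[0,0,0,-7.8,-1],[0,0,0,-7.8,-1],[0,0,0,-7.8,-1],[0,0,0,0,-1]]])

```text
time_s: 9.55
tcp_pos: [0.5754, -0.2626, 0.0879]
tcp_rot: [0.171, 0.985, -0.0, 0.0]
ft_force: [-0.2, 1.6, 3.0]
opening: 0.055
grip_force: 45.0
```

step_arm(moves=[[[0,0,0,0,-1],[0,0,-2,0,-1],[0,0,-2,0,-1],[0,0,-2,0,-1],[0,0,0,0,-1]]])

```text
time_s: 10.05
tcp_pos: [0.5752, -0.2626, 0.0937]
tcp_rot: [0.172, 0.985, -0.0, 0.0]
ft_force: [-0.4, 1.0, -0.8]
opening: 0.0557
grip_force: 45.0
```

```bash
python3 - <<'E'
from h import *
rel(460.5,-276.8,200,80)
s=telemetry.sense();print(s['ft_force'],s['ft_torque'])
E
```

```text
now [ 575.2 -262.6   93.7] yaw 70.2 q6 -98.9 | spin -9.84 shift [ 110.5  -33.9 -106.3] op 0.0557 t 10.05 tilt 0.01
[-0.38872707  1.03740599 -0.79945858] [0.05013347 0.02106364 0.02056185]
```

The cap lifts with almost no force, so it is free. On to the dish.

step_arm(moves=[[[0,0,-20,0,-1],[0,0,-40,0,-1],[0,0,-40,0,-1],[0,0,0,-4.9,-1],[0,0,0,-4.9,-1],[36.8,-11.3,0,0,-1],[36.8,-11.3,0,0,-1],[36.9,-11.3,0,0,-1],[0,0,0,0,-1],[0,0,0,0,-1]]])

```text
time_s: 11.05
tcp_pos: [0.4605, -0.2772, 0.194]
tcp_rot: [0.088, 0.996, -0.0, 0.0]
ft_force: [0.6, -0.4, -1.8]
opening: 0.0555
grip_force: 45.0
```

```bash
python3 - <<'E'
from h import *
rel(460.5,-276.8,17,80)
d=grab('side');W=world(d)
P=near(d,W,mask(d,'blue'),(.461,-.277),.08,.1,.25);print(rect(P),rect(P[P[:,2]>np.percentile(P[:,2],97)-.006]))
d=grab('top');W=world(d);save(d['frame'][170:310,300:480],'carry',4)
E
```

```text
now [ 460.5 -277.2  194. ] yaw 79.9 q6 -115.9 | spin -0.08 shift [  0.2   0.4 177. ] op 0.0555 t 11.05 tilt 0.06
c=(478.9,-277.8) size=41x15 yaw=86.7 n=49 z=[0.2152 0.2163 0.2181] c=(478.9,-277.8) size=41x15 yaw=86.7 n=49 z=[0.2152 0.2163 0.2181]
```

View pics/carry.png

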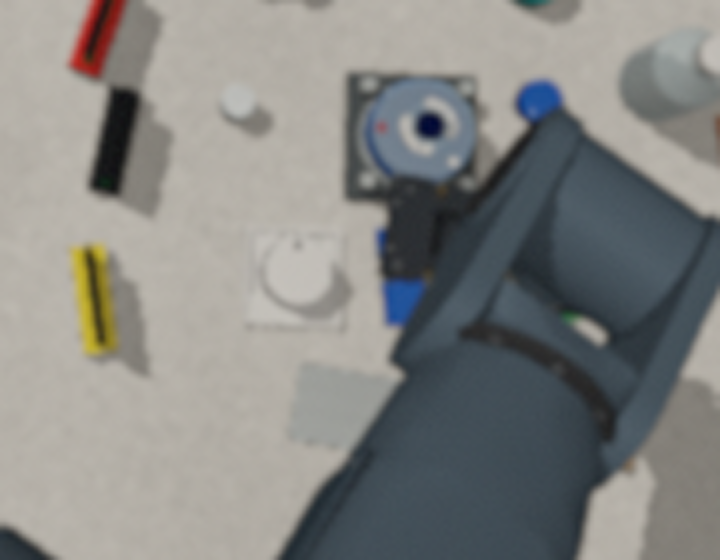

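The jar neck is bare (crop ≈(428,125)) and the cap is held over the blue dish. Lowering it now.

step_arm(moves=[[[0,0,45,0,-1],[0,0,45,0,-1],[0,0,40,0,-1],[0,0,25,0,-1],[0,0,12,0,-1],[0,0,5,0,-1],[0,0,3,0,-1],[0,0,1,0,-1],[0,0,0,0,-1],[0,0,0,0,-1]]])

```text
time_s: 12.15
tcp_pos: [0.4608, -0.2771, 0.0183]
tcp_rot: [0.087, 0.996, -0.0, 0.001]
ft_force: [-0.1, 0.9, -0.2]
opening: 0.0554
grip_force: 45.0
```

step_arm(moves=[[[0,0,1,0,-1],[0,0,0,0,-1],[0,0,0,0,0.45],[0,0,0,0,0.45],[0,0,0,0,0.45],[0,0,0,0,0.45],[0,0,-10,0,0.45],[0,0,-40,0,0.45],[0,0,-50,0,0.45],[0,0,-50,0,0.45]]])

```text
time_s: 13.15
tcp_pos: [0.4601, -0.2765, 0.1688]
tcp_rot: [0.087, 0.996, 0.0, -0.0]
ft_force: [0.7, 0.2, 0.2]
opening: 0.0677
grip_force: 0.0
```

```bash
python3 - <<'E'
from h import *
rel(440,2,160,90+6)
d=grab('side');W=world(d)
P=near(d,W,mask(d,'blue'),(.461,-.277),.06,.033,.06);print('cap top',rect(P))
for n,c in(('yellow',(.438,.002)),('black',(.568,-.015)),('red',(.665,-.005))):
    P=near(d,W,mask(d,'green'),c,.09,.025,.09);print(n,rect(P))
    p=P[P[:,2]>.058];print('  top edge',rect(p) if len(p)>4 else len(p))
E
```

```text
now [ 460.1 -276.5  168.8] yaw 80.0 q6 -116.0 | spin -16.0 shift [ -9.2 279.1   8.9] op 0.0677 t 13.15 tilt 0.02
cap top c=(461.4,-277.8) size=48x47 yaw=-0.2 n=216 z=[0.0374 0.0391 0.041 ]
yellow c=(439.1,0.4) size=72x9 yaw=8.0 n=215 z=[0.0297 0.0463 0.0627]
  top edge c=(440.1,-0.3) size=69x8 yaw=12.6 n=36 z=[0.0591 0.0617 0.0648]
black c=(595.7,-13.1) size=125x30 yaw=8.5 n=290 z=[0.0278 0.0449 0.0623]
  top edge c=(597.3,-13.7) size=120x26 yaw=8.7 n=46 z=[0.0583 0.0608 0.0647]
red c=(640.2,-8.0) size=128x33 yaw=3.9 n=306 z=[0.0294 0.0461 0.0626]
  top edge c=(640.5,-8.6) size=127x29 yaw=4.9 n=54 z=[0.0583 0.0611 0.0645]
```

Cap lies flat in the dish, its top at z 39 mm and its centre within 2 mm. Next, the yellow spreader.

step_arm(moves=[[[0,0,0,-8,0],[0,0,0,-8,0],[-1.5,46.5,0,0,0],[-1.5,46.5,0,0,0],[-1.5,46.5,0,0,0],[-1.5,46.5,0,0,0],[-1.5,46.5,0,0,0],[-1.5,46.5,0,0,0],[0,0,30,0,0],[0,0,0,0,0]]])

```text
time_s: 14.2
tcp_pos: [0.4386, 0.0027, 0.1349]
tcp_rot: [-0.054, 0.999, 0.0, -0.002]
ft_force: [-0.2, -0.2, 0.0]
opening: 0.0463
grip_force: 0.0
```

```bash
python3 - <<'E'
from h import *
rel(438.5,2,32,96)
d=grab('side');W=world(d)
P=near(d,W,mask(d,'green'),(.438,.002),.06,.025,.08);print(rect(P))
v,u=np.mgrid[:400,:640];x,y=project(d,[.44,0,.04]).astype(int);save(d['frame'][y-60:y+60,x-80:x+80],'yel',4)
E
```

```text
now [438.6   2.7 134.9] yaw 96.1 q6 -101.9 | spin 0.14 shift [ -0.2  -0.8 102.9] op 0.0463 t 14.2 tilt 0.21
c=(439.6,-0.3) size=72x9 yaw=8.8 n=213 z=[0.0305 0.0459 0.0627]
```

View pics/yel.png

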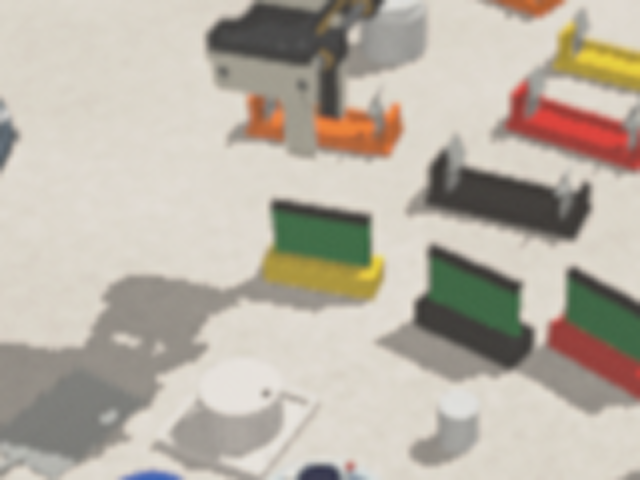

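The fingers hang right over the yellow spreader (crop (320,235)), with the blade square between them. Going down to grip.

step_arm(moves=[[[0,0,30,-2,0],[0,0,30,0,0],[0,0,25,0,0],[0,0,12,0,0],[0,0,6,0,0],[0,0,0,0,0],[0,0,0,0,-0.6],[0,0,0,0,-1],[0,0,0,0,-1],[0,0,0,0,-1]]], force=40)

```text
time_s: 15.25
tcp_pos: [0.4405, 0.0016, 0.0339]
tcp_rot: [-0.07, 0.998, -0.0, 0.0]
ft_force: [0.6, -0.6, 0.1]
opening: 0.0193
grip_force: 0.0
```

step_arm(moves=[[[0,0,0,0,-1],[0,0,0,0,-1],[0,0,-10,0,-1],[0,0,-40,0,-1],[0,0,-50,0,-1],[0,0,0,0,-1],[0,0,0,0,-1]]])

```text
time_s: 15.95
tcp_pos: [0.4406, 0.0015, 0.1345]
tcp_rot: [-0.07, 0.998, -0.0, 0.001]
ft_force: [0.2, -0.3, -1.7]
opening: 0.0076
grip_force: 40.0
```

```bash
python3 - <<'E'
from h import *
rel(557,390,140,86)
d=grab('side');W=world(d)
p=telemetry.sense()['tcp_pos']
P=near(d,W,mask(d,'green'),p,.06,.08,.18);print('blade',rect(P))
P=near(d,W,mask(d,'yellow'),p,.06,.05,.18);print('handle',rect(P))
E
```

```text
now [440.6   1.5 134.5] yaw 98.0 q6 -103.9 | spin 12.0 shift [-89.1 395.6  -5.4] op 0.0076 t 15.95 tilt 0.13
blade c=(439.7,-3.2) size=73x8 yaw=8.5 n=167 z=[0.1297 0.1465 0.1627]
handle c=(441.0,-4.3) size=85x28 yaw=9.5 n=207 z=[0.1091 0.1194 0.1242]
```

step_arm(moves=[[[-9.9,44,0,0,-1],[-9.9,44,0,0,-1],[-9.9,44,0,0,-1],[-9.9,44,0,0,-1],[-9.9,44,0,0,-1],[-9.9,44,0,0,-1],[-9.9,44,0,0,-1],[-9.9,44,0,0,-1],[-9.9,44,0,0,-1],[0,0,0,6,-1]]])

```text
time_s: 17.0
tcp_pos: [0.4722, 0.41, 0.131]
tcp_rot: [-0.019, 1.0, -0.0, -0.001]
ft_force: [-0.1, -1.4, -0.8]
opening: 0.0078
grip_force: 40.0
```

step_arm(moves=[[[0,0,0,6,-1],[0,0,0,0,-1],[0,0,0,0,-1]]])

```text
time_s: 17.3
tcp_pos: [0.4729, 0.4056, 0.1321]
tcp_rot: [0.033, 0.999, -0.001, -0.001]
ft_force: [-0.8, -0.5, -1.6]
opening: 0.0076
grip_force: 40.0
```

```bash
python3 - <<'E'
from h import *
rel(558,390,76,86)
d=grab('side');W=world(d)
P=near(d,W,mask(d,'green'),(.52,.4),.15,.05,.2);print('blade',rect(P))
x,y=project(d,[.557,.39,.05]).astype(int);save(d['frame'][y-60:y+60,x-80:x+80],'yel2',5)
E
```

```text
now [472.9 405.6 132.1] yaw 86.2 q6 -49.8 | spin 0.16 shift [-86.1  -9.5  56. ] op 0.0076 t 17.3 tilt 0.14
blade c=(471.2,399.1) size=77x13 yaw=-4.5 n=117 z=[0.1295 0.1445 0.1615]
```

step_arm(moves=[[[-28.7,-3.2,0,0,-1],[-28.7,-3.2,0,0,-1],[-28.7,-3.1,0,0,-1],[0,0,20,0,-1],[0,0,0,0,-1],[0,0,0,0,-1],[0,0,0,0,-1]]])

```text
time_s: 18.05
tcp_pos: [0.5584, 0.3909, 0.1144]
tcp_rot: [0.034, 0.999, 0.0, 0.0]
ft_force: [0.1, 1.3, -0.4]
opening: 0.0079
grip_force: 40.0
```

```bash
python3 - <<'E'
from h import *
rel(558,390,76,86)
d=grab('side');W=world(d)
P=near(d,W,mask(d,'green'),(.557,.39),.08,.05,.2);print('blade',rect(P))
P=near(d,W,mask(d,'yellow'),(.557,.39),.09,.06,.12);print('handle',rect(P))
x,y=project(d,[.557,.39,.05]).astype(int);save(d['frame'][y-50:y+50,x-70:x+70],'yel2',5)
E
```

```text
now [558.4 390.9 114.4] yaw 86.1 q6 -55.0 | spin 0.06 shift [ 0.4 -1.  38.4] op 0.0079 t 18.05 tilt 0.04
blade c=(557.8,386.4) size=74x12 yaw=-4.2 n=123 z=[0.111  0.1263 0.1431]
handle c=(558.6,384.2) size=85x31 yaw=-2.4 n=130 z=[0.0889 0.0999 0.105 ]
```

View pics/yel2.png

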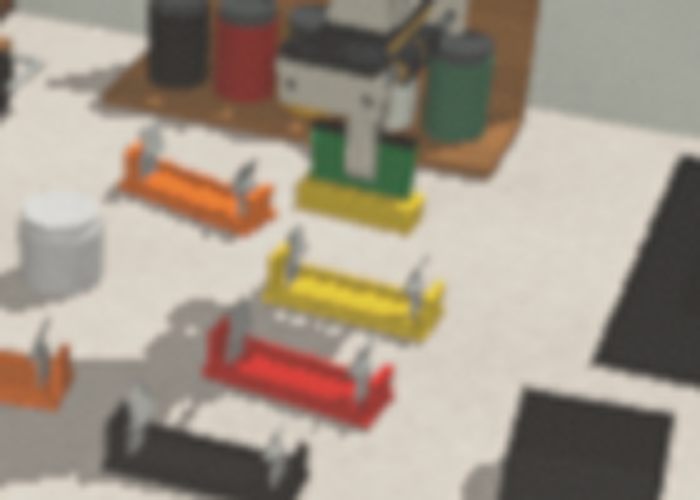

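The yellow spreader hangs lengthwise over its holder: handle centre at crop (360,205), jaws at (296,255) and (416,288). In the side camera the two centres agree in x to within 1 mm. Pressing down.

step_arm(moves=[[[0.4,-1,30,0,-1],[0,0,6,0,-1],[0,0,0,0,-1],[0,0,6,0,-1],[0,0,6,0,-1],[0,0,6,0,-1],[0,0,0,0,-1]]], force=50)

```text
time_s: 18.8
tcp_pos: [0.5587, 0.3906, 0.061]
tcp_rot: [0.035, 0.999, 0.001, 0.001]
ft_force: [1.8, 2.2, 1.5]
opening: 0.008
grip_force: 50.0
```

step_arm(moves=[[[0,0,6,0,-1],[0,0,6,0,-1],[0,0,5,0,-1],[0,0,3,0,-1],[0,0,0,0,-1],[0,0,0,0,-1]]])

```text
time_s: 19.4
tcp_pos: [0.5585, 0.3904, 0.0417]
tcp_rot: [0.035, 0.999, 0.001, 0.001]
ft_force: [-0.7, -0.7, 12.9]
opening: 0.0081
grip_force: 50.0
```

step_arm(moves=[[[0,0,2,0,-1],[0,0,0,0,-1],[0,0,0,0,-1]]])

```text
time_s: 19.7
tcp_pos: [0.5586, 0.3904, 0.0417]
tcp_rot: [0.035, 0.999, 0.001, 0.001]
ft_force: [-9.8, -5.6, 31.5]
opening: 0.0081
grip_force: 50.0
```

```bash
python3 - <<'E'
from h import *
rel(566,-10,140,80)
d=grab('side');W=world(d)
P=near(d,W,mask(d,'green'),(.557,.39),.08,.02,.2);print('blade',rect(P))
for n,c in(('black',(.568,-.015)),('red',(.665,-.005))):
    P=near(d,W,mask(d,'green'),c,.05,.025,.09);print(n,rect(P))
E
```

```text
now [558.6 390.4  41.7] yaw 86.0 q6 -55.0 | spin 6.03 shift [ -77.  -392.9  -98.8] op 0.0081 t 19.7 tilt 0.12
blade c=(554.5,383.4) size=74x18 yaw=-4.7 n=102 z=[0.0388 0.0533 0.0709]
black c=(570.1,-16.6) size=75x7 yaw=-13.4 n=221 z=[0.0276 0.0454 0.0621]
red c=(670.3,-5.9) size=74x6 yaw=-19.6 n=209 z=[0.0306 0.047  0.0623]
```

Firm stop at z 41.7 mm while the force rises to 31 N, and the blade top has settled 8 mm above its bench height: yellow is home. Releasing and heading for black.

step_arm(moves=[[[0,0,-2.5,0,-1],[0,0,0,0,0],[0,0,0,0,0],[0,0,0,0,0],[0,0,-20,0,0],[0,0,-40,0,0],[0,0,-40,0,0],[-4.2,-44.6,0,0,0],[-4.2,-44.6,0,0,0],[-4.2,-44.6,0,0,0]]], force=40)

```text
time_s: 20.75
tcp_pos: [0.5609, 0.2539, 0.1399]
tcp_rot: [0.035, 0.999, -0.0, -0.0]
ft_force: [1.0, 0.7, 0.0]
opening: 0.0467
grip_force: 0.0
```

step_arm(moves=[[[-4.2,-44.6,0,0,0],[-4.2,-44.6,0,0,0],[-4.2,-44.6,0,0,0],[-4.2,-44.6,0,0,0],[-4.2,-44.6,0,0,0],[-4.2,-44.6,0,0,0],[0,0,0,8,0],[0,0,0,0,0]]])

```text
time_s: 21.55
tcp_pos: [0.5676, -0.0145, 0.1398]
tcp_rot: [0.107, 0.994, 0.0, -0.0]
ft_force: [0.3, 0.4, -0.6]
opening: 0.0467
grip_force: 0.0
```

```bash
python3 - <<'E'
from h import *
rel(568.5,-13,34,78)
d=grab('side');W=world(d)
for n,c in(('black',(.568,-.015)),('red',(.665,-.005)),('yel',(.557,.39))):
    P=near(d,W,mask(d,'green'),c,.05,.025,.09);print(n,rect(P))
E
```

```text
now [567.6 -14.5 139.8] yaw 77.7 q6 -83.9 | spin -0.26 shift [ -0.6   1.6 105.8] op 0.0467 t 21.55 tilt 0.04
black c=(571.4,-15.4) size=75x11 yaw=-13.8 n=223 z=[0.0267 0.0449 0.0626]
red c=(669.7,-5.6) size=76x7 yaw=-19.6 n=209 z=[0.0302 0.0474 0.0622]
yel c=(557.2,385.6) size=69x11 yaw=-2.7 n=152 z=[0.0396 0.0543 0.0711]
```

step_arm(moves=[[[-1.5,1.5,30,0.7,0],[0,0,30,0,0],[0,0,25,0,0],[0,0,15,0,0],[0,0,5.8,0,0],[0,0,0,0,0],[0,0,0,0,-0.6],[0,0,0,0,-1],[0,0,0,0,-1],[0,0,0,0,-1]]])

```text
time_s: 22.6
tcp_pos: [0.5699, -0.0123, 0.0348]
tcp_rot: [0.111, 0.994, -0.0, 0.0]
ft_force: [0.3, -0.2, -0.5]
opening: 0.019
grip_force: 0.0
```

step_arm(moves=[[[0,0,0,0,-1],[0,0,0,0,-1],[0,0,-10,0,-1],[0,0,-30,0,-1],[0,0,-30,0,-1],[0,0,-20,0,-1],[0,0,0,0,-1],[0,0,0,0,-1]]])

```text
time_s: 23.4
tcp_pos: [0.5694, -0.0122, 0.124]
tcp_rot: [0.111, 0.994, -0.0, 0.0]
ft_force: [0.1, -0.3, -1.6]
opening: 0.0079
grip_force: 40.0
```

```bash
python3 - <<'E'
from h import *
rel(533,148,125,91)
d=grab('side');W=world(d)
p=telemetry.sense()['tcp_pos']
P=near(d,W,mask(d,'green'),p,.06,.08,.18);print('blade',rect(P))
P=near(d,W,mask(d,'black'),(.533,.148),.09,.004,.05);print('holder side',rect(P))
k=near(d,W,np.ones((400,640),bool),(.533,.148),.09,.042,.06);print('jaws',rect(k))
k=near(d,W,np.ones((400,640),bool),(.555,.27),.09,.042,.06);print('red jaws',rect(k))
t=load('top');W=world(t)
for c in((.533,.148),(.555,.27)):
    k=near(t,W,np.ones((400,640),bool),c,.08,.04,.06);print('jaws top',rect(k))
x,y=project(d,[.555,.2,.02]).astype(int);save(d['frame'][y-50:y+50,x-70:x+70],'hold',5);print(x,y)
E
```

```text
now [569.4 -12.2 124. ] yaw 77.3 q6 -83.2 | spin -13.7 shift [ 33.6 160.8  -1. ] op 0.0079 t 23.4 tilt 0.0
blade c=(569.8,-17.4) size=77x8 yaw=-10.6 n=157 z=[0.1154 0.1288 0.1508]Traceback (most recent call last):
  File "<stdin>", line 6, in <module>
  File "h.py", line 23, in rect
    return f'c=({cx:.1f},{cy:.1f}) size={w:.0f}x{h:.0f} yaw={(a+90)%180-90:.1f} n={len(P)} z={np.percentile(P[:,2],[5,50,95]).round(4)}'
                                                                                              ~~~~~~~~~~~~~^^^^^^^^^^^^^^^^^^
    return _quantile_unchecked(
        a, q, axis, out, overwrite_input, method, keepdims, weights)
    return _ureduce(a,
                    func=_quantile_ureduce_func,
    ...<5 lines>...
                    overwrite_input=overwrite_input,
                    method=method)
    r = func(a, **kwargs)
    result = _quantile(arr,
                       quantiles=q,
    ...<2 lines>...
                       out=out,
                       weights=wgt)
    slices_having_nans = np.isnan(arr[-1, ...])
                                  ~~~^^^^^^^^^
IndexError: index -1 is out of bounds for axis 0 with size 0
```

```bash
python3 - <<'E'
from h import *
d=load('side');W=world(d);g=d['frame'].max(-1)<85;one=g|True
for n,d,W in(('side',d,W),('top',load('top'),world(load('top')))):
    g=d['frame'].max(-1)<(85 if n=='side' else 60)
    for nm,c,m,a,b in(('black',(.533,.148),g,.004,.05),('bjaws',(.533,.148),one,.042,.06),('rjaws',(.555,.27),one,.042,.06)):
        P=near(d,W,m,c,.085,a,b);print(n,nm,rect(P) if len(P)>3 else len(P))
E
```

```text
side black c=(571.4,149.7) size=56x49 yaw=6.1 n=126 z=[0.0063 0.0104 0.0328]
side bjaws c=(583.5,149.5) size=25x4 yaw=79.9 n=8 z=[0.0464 0.0529 0.055 ]
side rjaws c=(604.1,266.2) size=23x8 yaw=72.3 n=11 z=[0.043  0.0529 0.0564]
top black c=(531.1,148.3) size=124x34 yaw=0.8 n=312 z=[0.0056 0.01   0.0335]
top bjaws c=(535.3,147.1) size=102x22 yaw=1.3 n=36 z=[0.0428 0.0503 0.0578]
top rjaws c=(556.6,270.7) size=105x24 yaw=-6.8 n=38 z=[0.0435 0.0513 0.0577]
```

step_arm(moves=[[[0,0,0,-7,-1],[0,0,0,-6.7,-1],[8.4,40.2,0,0,-1],[8.4,40.2,0,0,-1],[8.4,40.2,0,0,-1],[8.4,40.2,0,0,-1],[0,0,10,0,-1],[0,0,0,0,-1],[0,0,0,0,-1]]])

```text
time_s: 24.35
tcp_pos: [0.5329, 0.1472, 0.1133]
tcp_rot: [-0.008, 1.0, -0.0, -0.001]
ft_force: [0.4, -0.5, -1.4]
opening: 0.0081
grip_force: 40.0
```

```bash
python3 - <<'E'
from h import *
rel(534,148,76,91)
d=grab('side');W=world(d)
P=near(d,W,mask(d,'green'),(.533,.148),.08,.05,.2);print('blade',rect(P))
x,y=project(d,[.533,.148,.05]).astype(int);save(d['frame'][y-50:y+50,x-70:x+70],'blk',5)
E
```

```text
now [532.9 147.2 113.3] yaw 91.0 q6 -80.3 | spin -0.03 shift [-1.2  0.8 37.3] op 0.0081 t 24.35 tilt 0.11
blade c=(534.0,142.8) size=75x14 yaw=5.5 n=187 z=[0.1036 0.1204 0.1415]
```

View pics/blk.png

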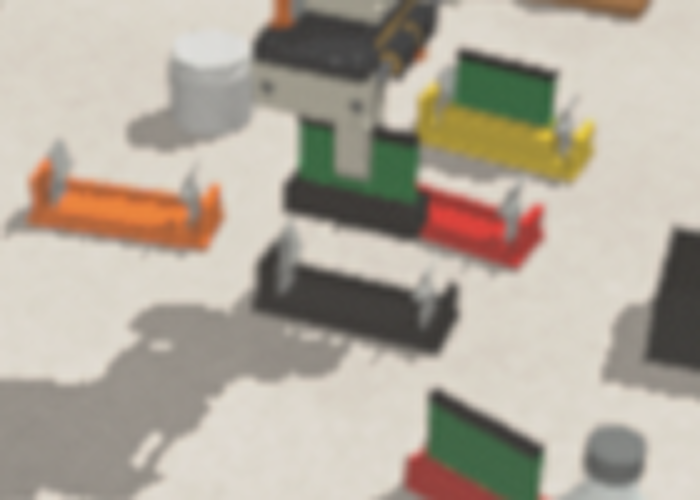

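The black spreader hangs over its holder (handle at crop (355,205), jaws at (287,262) and (425,302)), and yellow is seated at (505,110). Pressing black down.

step_arm(moves=[[[-1.3,0.8,29,0,-1],[0,0,6,0,-1],[0,0,0,0,-1],[0,0,6,0,-1],[0,0,6,0,-1],[0,0,6,0,-1],[0,0,0,0,-1]]], force=50)

```text
time_s: 25.1
tcp_pos: [0.5347, 0.1488, 0.0619]
tcp_rot: [-0.009, 1.0, 0.0, 0.0]
ft_force: [-1.3, 1.3, -0.6]
opening: 0.0077
grip_force: 50.0
```

step_arm(moves=[[[0,0,6,0,-1],[0,0,6,0,-1],[0,0,5,0,-1],[0,0,3,0,-1],[0,0,1,0,-1],[0,0,0,0,-1],[0,0,0,0,-1]]])

```text
time_s: 25.8
tcp_pos: [0.535, 0.1487, 0.0422]
tcp_rot: [-0.009, 1.0, 0.0, 0.001]
ft_force: [-8.1, -1.7, 21.5]
opening: 0.0078
grip_force: 50.0
```

step_arm(moves=[[[0,0,1,0,-1],[0,0,0,0,-1],[0,0,0,0,-1]]])

```text
time_s: 26.1
tcp_pos: [0.535, 0.1487, 0.0422]
tcp_rot: [-0.009, 1.0, -0.0, 0.001]
ft_force: [-12.7, -3.1, 34.6]
opening: 0.0079
grip_force: 50.0
```

```bash
python3 - <<'E'
from h import *
rel(668.5,-2,140,91)
d=grab('side');W=world(d)
for n,c in(('black',(.533,.148)),('red',(.665,-.005)),('yel',(.557,.39))):
    P=near(d,W,mask(d,'green'),c,.06,.025,.09);print(n,rect(P))
E
```

```text
now [535.  148.7  42.2] yaw 91.0 q6 -80.3 | spin 0.01 shift [-131.  -153.   -97.6] op 0.0079 t 26.1 tilt 0.07
black c=(535.7,141.4) size=76x13 yaw=2.6 n=164 z=[0.0327 0.0489 0.0681]
red c=(669.5,-5.4) size=75x8 yaw=-18.9 n=209 z=[0.0308 0.047  0.0622]
yel c=(558.8,386.3) size=68x11 yaw=-2.3 n=151 z=[0.0395 0.055  0.071 ]
```

step_arm(moves=[[[0,0,-3,0,-1],[0,0,0,0,0],[0,0,0,0,0],[0,0,0,0,0],[0,0,-20,0,0],[0,0,-40,0,0],[0,0,-45,0,0],[0,0,-45,0,0],[0,0,0,0,0]]], force=40)

```text
time_s: 27.05
tcp_pos: [0.5371, 0.1493, 0.1979]
tcp_rot: [-0.009, 1.0, 0.001, 0.005]
ft_force: [-0.1, -0.1, 0.6]
opening: 0.0463
grip_force: 0.0
```

```bash
python3 - <<'E'
from h import *
rel(668.5,-2,190,70.7)
d=grab('side');W=world(d)
for n,c in(('black',(.533,.148)),('red',(.665,-.005)),('yel',(.557,.39))):
    P=near(d,W,mask(d,'green'),c,.06,.025,.09);print(n,rect(P))
one=np.ones((400,640),bool)
for nm,(d,W) in {'side':(d,W),'top':(load('top'),world(load('top')))}.items():
    P=near(d,W,one,(.73,-.09),.1,.1,.2);print(nm,'bottle high',rect(P) if len(P)>3 else len(P))
    P=near(d,W,one,(.73,-.09),.08,.03,.1);print(nm,'bottle low',rect(P) if len(P)>3 else len(P))
E
```

```text
now [537.1 149.3 197.9] yaw 91.0 q6 -80.3 | spin 20.3 shift [-174.   -99.4    8.8] op 0.0463 t 27.05 tilt 0.54
black c=(534.6,145.4) size=77x13 yaw=4.6 n=229 z=[0.0337 0.0518 0.0704]
red c=(669.6,-6.1) size=75x7 yaw=-18.7 n=208 z=[0.0308 0.0472 0.0626]
yel c=(556.2,385.8) size=73x13 yaw=-4.9 n=159 z=[0.0392 0.0554 0.0711]
side bottle high c=(763.1,-104.3) size=58x49 yaw=17.0 n=469 z=[0.1013 0.1192 0.156 ]
side bottle low c=(732.8,-79.0) size=135x58 yaw=-43.0 n=570 z=[0.0342 0.0662 0.0976]
top bottle high c=(758.4,-97.0) size=60x56 yaw=65.8 n=280 z=[0.1015 0.1158 0.1577]
top bottle low c=(735.3,-77.8) size=130x65 yaw=-38.1 n=131 z=[0.0399 0.0755 0.0991]
```

Black is home too. Going to red; the grey bottle at (760,−100) stays about 50 mm clear.

step_arm(moves=[[[0,0,0,6.8,0],[0,0,0,6.8,0],[0,0,0,6.7,0],[-34.8,-19.9,10,0,0],[-34.8,-19.9,10,0,0],[-34.8,-19.9,10,0,0],[-34.8,-19.9,10,0,0],[-34.8,-19.9,10,0,0],[0,0,0,0,0],[0,0,0,0,0]]])

```text
time_s: 28.1
tcp_pos: [0.6651, -0.003, 0.1401]
tcp_rot: [0.168, 0.986, -0.0, -0.002]
ft_force: [-0.5, 0.2, -0.1]
opening: 0.0469
grip_force: 0.0
```

```bash
python3 - <<'E'
from h import *
rel(668.5,-1.5,34,70.7)
d=grab('side');W=world(d)
P=near(d,W,mask(d,'green'),(.665,-.005),.06,.025,.09);print(rect(P))
E
```

```text
now [665.1  -3.  140.1] yaw 70.6 q6 -74.9 | spin -0.07 shift [ -3.1   2.6 106.1] op 0.0469 t 28.1 tilt 0.18
c=(669.6,-6.0) size=74x7 yaw=-20.1 n=210 z=[0.0312 0.0474 0.0626]
```

step_arm(moves=[[[-3,2.6,30,0,0],[0,0,30,0,0],[0,0,25,0,0],[0,0,15,0,0],[0,0,6,0,0],[0,0,0,0,0],[0,0,0,0,-0.6],[0,0,0,0,-1],[0,0,0,0,-1],[0,0,0,0,-1]]])

```text
time_s: 29.15
tcp_pos: [0.6698, -0.0012, 0.0368]
tcp_rot: [0.168, 0.986, 0.0, 0.0]
ft_force: [-0.2, 0.7, -0.3]
opening: 0.0189
grip_force: 0.0
```

step_arm(moves=[[[0,0,0,0,-1],[0,0,0,0,-1],[0,0,-10,0,-1],[0,0,-30,0,-1],[0,0,-40,0,-1],[0,0,-40,0,-1],[0,0,0,0,-1],[0,0,0,0,-1]]])

```text
time_s: 29.95
tcp_pos: [0.6697, -0.0012, 0.1572]
tcp_rot: [0.168, 0.986, 0.0, 0.001]
ft_force: [-0.0, -0.3, -2.1]
opening: 0.0079
grip_force: 40.0
```

```bash
python3 - <<'E'
from h import *
rel(555,270.5,150,83)
d=grab('side');W=world(d)
p=telemetry.sense()['tcp_pos']
P=near(d,W,mask(d,'green'),p,.06,.08,.2);print('blade',rect(P))
P=near(d,W,mask(d,'red'),p,.07,.08,.2);print('handle',rect(P))
E
```

```text
now [669.7  -1.2 157.2] yaw 70.7 q6 -74.8 | spin -12.3 shift [146.9 255.7   7. ] op 0.0079 t 29.95 tilt 0.08
blade c=(669.8,-6.3) size=75x8 yaw=-16.1 n=159 z=[0.1508 0.1644 0.1825]
handle c=(670.6,-6.3) size=86x28 yaw=-18.3 n=197 z=[0.1304 0.1402 0.1442]
```

step_arm(moves=[[[0,0,0,-6.2,-1],[0,0,0,-6.1,-1],[20.9,36.5,0,0,-1],[20.9,36.5,0,0,-1],[20.9,36.5,0,0,-1],[20.9,36.5,0,0,-1],[20.9,36.5,0,0,-1],[20.9,36.5,0,0,-1],[20.9,36.5,0,0,-1],[0,0,0,0,-1]]])

```text
time_s: 31.0
tcp_pos: [0.5526, 0.2739, 0.1545]
tcp_rot: [0.059, 0.998, -0.0, -0.002]
ft_force: [-0.0, -0.5, -1.6]
opening: 0.0073
grip_force: 40.0
```

step_arm(moves=[[[0,0,35,0,-1],[0,0,0,0,-1],[0,0,0,0,-1]]])

```text
time_s: 31.3
tcp_pos: [0.555, 0.2695, 0.1204]
tcp_rot: [0.061, 0.998, -0.001, -0.001]
ft_force: [0.5, 1.0, -1.4]
opening: 0.008
grip_force: 40.0
```

```bash
python3 - <<'E'
from h import *
rel(556,270.5,78,83)
d=grab('side');W=world(d)
P=near(d,W,mask(d,'green'),(.555,.27),.06,.05,.2);print('blade',rect(P))
P=near(d,W,mask(d,'red'),(.555,.27),.09,.06,.15);print('handle',rect(P))
P=near(d,W,mask(d,'red'),(.555,.27),.09,.004,.05);print('holder',rect(P))
x,y=project(d,[.555,.27,.05]).astype(int);save(d['frame'][y-50:y+50,x-70:x+70],'red',5)
E
```

```text
now [555.  269.5 120.4] yaw 83.0 q6 -61.4 | spin -0.03 shift [-1.   1.2 42.4] op 0.008 t 31.3 tilt 0.17
blade c=(557.1,263.9) size=73x12 yaw=-7.2 n=132 z=[0.1141 0.129  0.1467]
handle c=(558.4,255.9) size=84x26 yaw=4.1 n=135 z=[0.0931 0.1023 0.108 ]
holder c=(557.8,269.7) size=127x46 yaw=-8.2 n=236 z=[0.0064 0.0101 0.0309]
```

View pics/red.png

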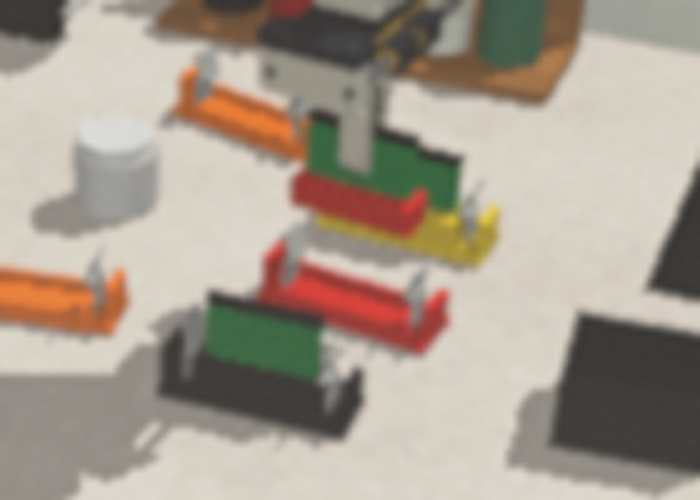

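The red spreader is above its holder, handle at crop (355,205) and jaws at (292,255) and (418,288), aligned. Black is seated at (265,345). Pressing red down.

step_arm(moves=[[[-0.8,1.2,30,0,-1],[0,0,8,0,-1],[0,0,0,0,-1],[0,0,6,0,-1],[0,0,6,0,-1],[0,0,6,0,-1],[0,0,0,0,-1]]], force=50)

```text
time_s: 32.05
tcp_pos: [0.5567, 0.272, 0.0665]
tcp_rot: [0.061, 0.998, 0.001, 0.001]
ft_force: [-2.4, 3.2, 3.0]
opening: 0.0079
grip_force: 50.0
```

step_arm(moves=[[[0,0,6,0,-1],[0,0,6,0,-1],[0,0,5,0,-1],[0,0,3,0,-1],[0,0,1,0,-1],[0,0,0,0,-1],[0,0,0,0,-1]]])

```text
time_s: 32.75
tcp_pos: [0.5568, 0.2713, 0.0445]
tcp_rot: [0.061, 0.998, 0.0, 0.0]
ft_force: [0.2, 0.7, -1.3]
opening: 0.0075
grip_force: 50.0
```

step_arm(moves=[[[0,0,1,0,-1],[0,0,0,0,-1],[0,0,0,0,-1]]])

```text
time_s: 33.05
tcp_pos: [0.5568, 0.2714, 0.0443]
tcp_rot: [0.061, 0.998, 0.0, 0.001]
ft_force: [-2.3, -1.4, 8.8]
opening: 0.0078
grip_force: 50.0
```

Just bottoming at z 44.3. One more press to confirm, then I'll release and check everything.

step_arm(moves=[[[0,0,1.5,0,-1],[0,0,0,0,-1],[0,0,0,0,-1]]])

```text
time_s: 33.35
tcp_pos: [0.5569, 0.2714, 0.0443]
tcp_rot: [0.061, 0.998, 0.0, 0.001]
ft_force: [-8.9, -4.0, 24.2]
opening: 0.0079
grip_force: 50.0
```

step_arm(moves=[[[0,0,-2.5,0,-1],[0,0,0,0,0],[0,0,0,0,0],[0,0,0,0,0],[0,0,-20,0,0],[0,0,-40,0,0],[0,0,-45,0,0],[0,0,-50,0,0],[0,0,-40,0,0],[0,0,0,0,0]]])

```text
time_s: 34.35
tcp_pos: [0.5584, 0.2722, 0.2452]
tcp_rot: [0.061, 0.998, 0.002, 0.004]
ft_force: [-0.1, 0.7, -1.3]
opening: 0.0466
grip_force: 0.0
```

```bash
python3 - <<'E'
from h import *
rel(555,270,200,83)
d=grab('side');W=world(d)
for n,c in(('black',(.533,.148)),('red',(.555,.268)),('yel',(.557,.387))):
    P=near(d,W,mask(d,'green'),c,.06,.025,.09);print(n,rect(P))
P=near(d,W,mask(d,'blue'),(.461,-.277),.06,.033,.06);print('cap top',rect(P))
save(d['frame'],'end',1.25)
E
```

```text
now [558.4 272.2 245.2] yaw 83.0 q6 -61.3 | spin 0.0 shift [ 3.5 -2.8 45.1] op 0.0466 t 34.35 tilt 0.54
black c=(535.1,144.1) size=75x11 yaw=-0.5 n=230 z=[0.0334 0.0526 0.0705]
red c=(552.3,265.4) size=75x11 yaw=-6.8 n=174 z=[0.04   0.0555 0.0713]
yel c=(555.7,386.4) size=74x12 yaw=-3.4 n=158 z=[0.0395 0.0538 0.0703]
cap top c=(463.0,-277.2) size=49x48 yaw=-50.1 n=216 z=[0.0369 0.0392 0.0413]
```

View pics/end.png

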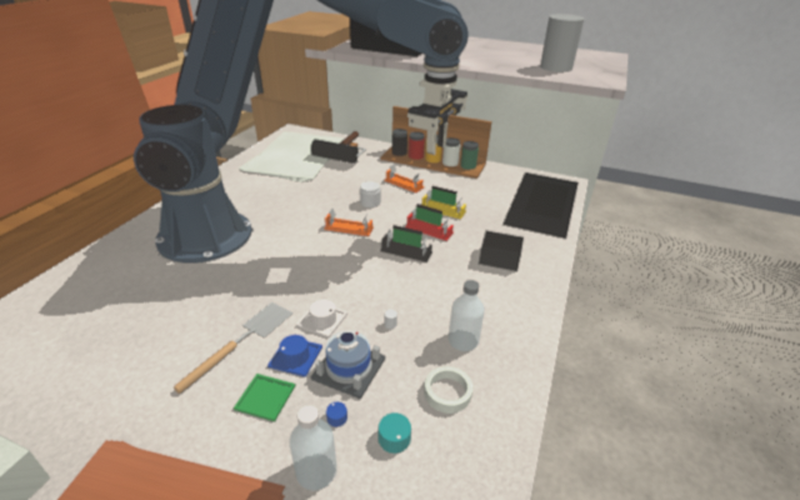

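The final view shows all three spreaders seated in their own holders, at (440,200), (430,220) and (405,240). The cap lies in the blue dish at (293,350), the bystanders are unmoved, and the robot is clear.

```bash
python3 -c "
from plant import arm
print(arm.job_done())"
```

```text
the job is handed in; nothing more can be done
None
```

I've handed the job in: the blue cap lies flat, top up, in the blue dish, and the red, yellow and black spreaders are each pressed fully home in their own holders; the final picture shows nothing else moved (no verdict came back).

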